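# Load the stone-sample carrier and draw out its carry handle

### The job

Get the sample carrier on the desk ready to carry, leaving the mug and the stapler where they are: lay the cork sheet squarely on the stone slab that is already in the tray, then lay the other slab squarely on the cork, setting both down rather than dropping them. Then grip the carrier's handle so that the release button in its side is squeezed in, pull the handle straight up past its first stop to its second stop, and finish while still holding it there, fully drawn out: do not let go.

Things in the scene. Friction and masses are not known exactly. Their poses are not given: they have to be found in the camera images.
- carrier: the sample carrier, fixed to the desk (pulling does not move or lift it). Its plywood tray is 150 mm along its x and 270 mm along its y, floor top 10 mm above the desk, aluminium rim 16 mm above the desk. Origin: on the desk under the middle of the place for the slabs; the tray reaches from -95 to +175 mm along y. A black column, 52 mm (x) by 46 mm (y) and 85 mm high above the desk, stands at +135 mm along y and holds the telescoping handle.
- grip_center (a point): the point to grip on the handle: the middle of the rubber handgrip's solid block, on the post's axis. The block is 34 mm along its x, 72 mm along its y, 38 mm high: it reaches 21 mm below and 17 mm above this point. With the handle down this point is 117 mm above the desk and there are 11 mm between the block's underside and the column. Axes parallel to the carrier's. Pinch it from above along x (one finger on each x face): one finger then bears on the release button.
- handgrip: the rubber handgrip on top of the post (with its release button); origin in the middle of its underside, on the post's axis; axes parallel to the carrier's
- release_face (a point): the middle of the outer face of the release button, a grey plate 34 mm (y) by 24 mm (z) in the handgrip's +x face, 23 mm from the post's axis when out (6 mm proud of the block), so that the handgrip is 40 mm over the button and 35 mm when it is pushed in
- release (a joint): how far the release button is pushed in (towards the handgrip's -x), 0 to 0.005 m; a spring of about 1 N at the start and 4 N at the end pushes it out again. With the handle fully down a catch locks it unless the button is at least 4 mm in; once the handle has risen more than about 20 mm it moves freely.
- post_upper (a joint): how far the thin upper section of the post is drawn out of the lower one, 0 to 0.065 m. It comes first; its end, 0.065 m, is the first stop.
- post_lower (a joint): how far the thicker lower section is drawn out of the column, 0 to 0.065 m. It follows once the upper one is at its end; with both at 0.065 m (handgrip 130 mm above its lowest place) the handle is at its second stop and goes no further. The handle weighs about 0.35 kg, moves with about 1 N friction and slides back down when let go.
- slab_low_center (a point): the centre of the stone slab that lies loose in the tray, 54 mm (x) by 140 mm (y) by 12 mm thick, 0.26 kg, its sides parallel to the carrier's; its top is 22 mm above the desk
- sheet_center (a point): the centre of the cork sheet, 64 mm (x) by 150 mm (y) by 6 mm thick, stiff, about 30 g, lying flat on the desk
- slab_top_center (a point): the centre of the other stone slab, of the same size as the one in the tray (54 by 140 by 12 mm, 0.26 kg), lying flat on the desk
- sheet: the cork sheet; origin in the middle of its underside
- slab_top: the other stone slab; origin in the middle of its underside
- mug: white ceramic mug, 76 mm wide and 85 mm high, bystander; origin under its middle
- stapler: black desk stapler, 125 mm long (x), 36 mm wide, 50 mm high, bystander; origin under its middle
Things that resemble listed ones, but are neither listed nor needed, are in the scene too. What is shaped like the part that bears slab_low_center but pink or red is not meant.

How it is judged:
On the way, in this order (a step that is already met when the one before it is completed fails the run):
1. the cork sheet lies squarely on the slab in the tray, let go (horizontal distance between sheet_center and slab_low_center below 0.015 m and angle between the y axis of sheet_center and the y axis of slab_low_center, either way round below 0.2 rad and z of sheet_center in the frame of slab_low_center between 0.006 and 0.012 m and angle between sheet_center's own z axis and vertical below 0.06 rad and contact force between the fingers and sheet below 0.1 N and linear speed of sheet below 0.02 m/s and distance of slab_low_center from where it was at the start of the episode below 0.02 m), for 0.2 s.
2. the other slab lies squarely on the cork sheet, let go (horizontal distance between slab_top_center and sheet_center below 0.015 m and angle between the y axis of slab_top_center and the y axis of sheet_center, either way round below 0.2 rad and z of slab_top_center in the frame of sheet_center between 0.006 and 0.012 m and angle between each of slab_top_center, sheet_center's own z axis and vertical below 0.06 rad and horizontal distance between sheet_center and slab_low_center below 0.015 m and angle between the y axis of sheet_center and the y axis of slab_low_center, either way round below 0.2 rad and z of sheet_center in the frame of slab_low_center between 0.006 and 0.012 m and contact force between the fingers and slab_top below 0.1 N and linear speed of slab_top below 0.02 m/s), for 0.2 s.
3. the handgrip is held with its release button squeezed in (value of joint release above 0.0035 m and contact force between the fingers and handgrip above 2 N), for 0.1 s.
4. the handle is drawn out to its second stop (value of joint each of post_upper, post_lower above 0.057 m and contact force between the fingers and handgrip above 2 N), for 0.2 s.
At the end, for the whole second after the job is handed in: the gripper holds the handgrip (over 2 N) at rest, both post sections within 8 mm of their ends; cork flat on the lower slab, upper slab flat on the cork and let go, each centred within 15 mm and 0.2 rad on what is beneath; lower slab within 20 mm of its start (all of step 2 and all of step 4 and linear speed of handgrip below 0.02 m/s and distance of slab_low_center from where it was at the start of the episode below 0.02 m); the arm keeps its last pose, push and grip.
It fails at once if the slab or the sheet is dropped from more than about 18 mm ((linear speed of slab_top above 0.6 m/s and contact force between the fingers and slab_top below 0.01 N) or (linear speed of sheet above 0.6 m/s and contact force between the fingers and sheet below 0.01 N)).
It fails at once if a bystander is pushed more than 30 mm (distance of any of mug, stapler from where it was at the start of the episode above 0.03 m).
It also fails if it takes over 72 s, if anything falls off the work surface, if the arm or the gripper's body presses on something with over 40 N, if the wrist force passes 120 N, or if a joint passes its speed limit or range.

### The arm

A 7-joint arm with a two-finger parallel gripper is mounted at the origin on the work surface. World frame = base frame: x ahead of the robot, y to its left, z up, the work surface at z = 0. Lengths are in m, angles in rad, forces in N, time in s.
With the tool pointing down it reaches from about 0.4 to 0.85 m from the base axis. Payload 10.4 kg.
Tool frame: the origin (TCP) lies midway between the tips of the shut fingers; the grasp point (between the pads) lies 19 mm behind it (r.grasp_offset is the distance from the TCP to the grasp point, in m); z points along the fingers, y is the line along which they close (so a half turn about z gives the same grasp; the last joint's range is limited). The gripper opens to 87 mm and grips with 3 to 60 N. Pads are 19 mm wide; open, the fingers measure 117 mm over their backs; the gripper's body (75 mm by 190 mm) begins 51 mm behind the grasp point.
Start: joints at [-1.24, 0.332, -0.065, 1.46, 0.022, 1.35, -0.088], TCP at [0.217, 0.586, 0.193] pointing down, gripper open.
Joint ranges: [-2.6, 2.6], [-0.5, 2.12], [-1.47, 1.34], [0.16, 2.42], [-1.27, 4.41], [0.06, 2.06], [-2.6, 2.6]. Speed limits (rad/s): [2.22, 2.22, 2.79, 2.79, 3.14, 3.14, 3.14].

### API

Orientations are given as a unit quaternion [x, y, z, w].
In Python, from bench import r gives the robot as it stands.
- The arm moves only by the tool drive_tool, never from a script. Its argument "moves" is a list that holds one entry, the list of rows, each a list of 7 numbers: the shift along the tool's x, y, z in m, then the turn, a rotation vector about the tool's x, y, z in rad, then the opening, from 0 (shut) to 1 (fully open). In form: [[[tx, ty, tz, ax, ay, az, jaw], ...]]. A call has 1 to 10 rows; each row shifts and turns the commanded pose from where the row before left it, along the tool's axes as they then stand; what a row does not reach is not made up. A row lasts 1/10 s, in which the tool goes at most 50 mm and 8.59 degrees, less where a joint would pass 70% of its speed; a pose out of reach is approached as far as the arm can. A call is refused whole if a number of a shift passes 0.05 or a number of a turn 0.15, either way. A call with a gripper value outside its range is refused whole. The fingers move at their own pace and stop on an object; "squeeze" is the grip in N (left out, the last holds). Time passes only in rows, so rows that do not move let the fingers close. It gives the time, the measured TCP pose, the force, the opening and the grip force at its end, in the units of the state.
- r.read_state(): the state, without advancing time (a new reading comes with each control period).
- r.camera(name): name is "scene" or "top" or "wrist"; returns the picture (400x640x3 uint8, red, green, blue); there is no depth.
- r.camera_info(name): a dict with "mtx" (3x3 intrinsics, pixels), "k1" (the pictures are not rectified: a ray, as slopes to the right and down, at radius r is drawn at 1 + k1 r^2 times it, then the intrinsics apply), "rvec" (rotation vector, rad) and "tvec" (3), from world to camera coordinates, as OpenCV has them; the wrist camera has in their place "T_tool_cam" (4x4, takes a point from camera to tool coordinates, whose origin is the TCP and whose axes are the flange's). Camera axes: x right, y down, z forward; pixel columns grow to the right and rows downward; lengths in m; the calibration is good to about 2 mm. A picture is of the moment at which its call begins: read the wrist's pose just before it. camera_info takes no time and is no camera call.
- r.close_job(): hands the job in; it is judged then, once.
Trained networks look in the newest picture that a camera, given by its name, has taken for a name from the list of things; names that differ only in an ending like _2 or _b are one class to them, and where a whole thing is asked for, a point or a joint stands for the part that bears it (a point fixed in the world has none). Each returns a list of dicts, best first, with "conf" (0 to 1); they miss things now and then, are a little off and sometimes report something else, mostly with a low value. They report only what shows in the picture. A call takes as long as a camera call. They do not tell look-alikes from the thing itself.
- r.find_in(camera, query): "bbox" ([left, top, right, bottom] in pixels, round what is visible of it).
- r.place_of(camera, query): "at" ([column, row] in pixels: a listed point, or the origin of a listed thing).
The state is a dict: "time": time; "joint_positions": joint angles; "joint_vel": joint speeds; "joint_torque": joint torques, N m; "ee_pos": TCP position; "eef_rot": TCP orientation; "ft_force": force on the tool from outside, world axes, zero at the start; "torque": the same for the moment, N m; "width": finger opening in m; "grip_force": force on a finger pad.
Only numpy, scipy, OpenCV 4.12 (cv2) and the standard library are available. Lean on these libraries where they do the work, as an engineer would, in place of code of your own. Each camera call takes 0.05 s, during which the arm holds its last target. There are 200 camera calls.

## Working session

There is one attempt and no reset: what is moved stays moved. The work goes in short steps, Python scripts to look and compute and a tool call to move; the robot and the scene stay as the last step left them, time stands still between calls to the robot, and variables do not carry over. Pictures are saved under pics/ and viewed, at most 10 in all, crops included, and the job is handed in when it is done.

Besides the shell and the picture viewer there is one more tool, called as a command line: name --argument value ..., lists and objects as JSON in quotes. drive_tool: Moves the arm, as the interface text tells. Its arguments: {"type":"object","properties":{"moves":{"type":"array"},"squeeze":{"type":"number"}},"required":["moves"]}

```bash
mkdir -p pics
cat > h.py <<'E'
import numpy as np, cv2
from scipy.spatial.transform import Rotation as R
from bench import r
def cam(name):
    i=r.camera_info(name); K=np.array(i["mtx"]); k1=i["k1"]
    if "rvec" in i:
        Rm=cv2.Rodrigues(np.array(i["rvec"],float))[0]; t=np.array(i["tvec"]).ravel()
        return K,k1,Rm.T,-Rm.T@t
    s=r.read_state(); T=np.eye(4); T[:3,:3]=R.from_quat(s["eef_rot"]).as_matrix(); T[:3,3]=s["ee_pos"]
    T=T@np.array(i["T_tool_cam"]); return K,k1,T[:3,:3],T[:3,3]
def px2w(c,uv,z):
    K,k1,Rc,o=c
    p=cv2.undistortPoints(np.array([[uv]],float),K,np.array([k1,0,0,0.])).ravel()
    d=Rc@np.array([p[0],p[1],1]); return o+d*(z-o[2])/d[2]
def w2px(c,P):
    K,k1,Rc,o=c; q=Rc.T@(np.array(P)-o); p=q[:2]/q[2]; p=p*(1+k1*p@p); return K[:2,:2]@p+K[:2,2]
def save(im,n): cv2.imwrite("pics/"+n,im[:,:,::-1])
E
python3 - <<'E'
from h import *
for n in("top","scene"):
    save(r.camera(n),n+"0.png"); c=cam(n); print(n,c[3])
    for q,z in(("carrier",0),("grip_center",.117),("release_face",.117),("slab_low_center",.016),("sheet_center",.003),("slab_top_center",.006),("mug",0),("stapler",0)):
        for d in r.place_of(n,q)[:4]: print(q,round(d["conf"],2),np.round(d["at"]),px2w(c,d["at"],z).round(3))
print(r.read_state(), r.grasp_offset)
E
```

```text
top [0.43109228 0.06330379 1.30064749]
carrier 0.62 [328. 202.] [0.569 0.042 0.   ]
grip_center 0.85 [276. 203.] [0.554 0.19  0.117]
grip_center 0.73 [274. 200.] [0.564 0.197 0.117]
grip_center 0.45 [432. 182.] [ 0.611 -0.253  0.117]
release_face 0.61 [276. 204.] [0.553 0.192 0.117]
slab_low_center 0.94 [326. 271.] [0.359 0.049 0.016]
slab_low_center 0.93 [321. 200.] [0.573 0.065 0.016]
slab_low_center 0.9 [319. 139.] [0.765 0.068 0.016]
sheet_center 0.65 [434. 183.] [ 0.626 -0.291  0.003]
slab_top_center 0.61 [440. 232.] [ 0.474 -0.304  0.006]
mug 0.77 [374. 162.] [ 0.696 -0.105  0.   ]
stapler 0.91 [212. 213.] [0.538 0.404 0.   ]
scene [1.07874241 0.46435905 0.91033608]
carrier 0.81 [315. 234.] [0.565 0.061 0.   ]
grip_center 0.97 [362. 226.] [0.544 0.191 0.117]
release_face 0.49 [355. 230.] [0.565 0.184 0.117]
slab_low_center 0.89 [312. 231.] [0.57  0.055 0.016]
slab_low_center 0.78 [263. 291.] [0.786 0.071 0.016]
slab_low_center 0.76 [355. 184.] [0.357 0.052 0.016]
sheet_center 0.69 [212. 192.] [ 0.628 -0.279  0.003]
slab_top_center 0.96 [244. 161.] [ 0.475 -0.288  0.006]
mug 0.8
[... 177 characters left out ...]
,  0.3322061 , -0.0647187 ,  1.4600635 ,  0.02164621,
        1.34988261, -0.08848501]), 'joint_vel': array([ 3.26696748e-04, -1.84950616e-03,  3.74871904e-04, -2.24749738e-05,
        2.91259407e-04, -1.08598517e-03,  7.48913943e-04]), 'joint_torque': array([ 7.91760358e-04, -6.23034239e+01,  2.51792389e-02, -3.90128624e+01,
       -6.12352928e-02,  3.11662769e-02, -9.08375796e-06]), 'ee_pos': array([0.21653247, 0.58634491, 0.19328922]), 'eef_rot': array([1.75947132e-01, 9.84399615e-01, 6.65118092e-05, 1.95596639e-05]), 'ft_force': array([-0.18284439,  0.04038584, -0.19363286]), 'torque': array([-0.00400422, -0.03979483,  0.00012562]), 'grip_force': 0.0, 'width': 0.08711822159985196} 0.0187
```

```bash
ls pics
```

```text
scene0.png
top0.png
```

View pics/top0.png

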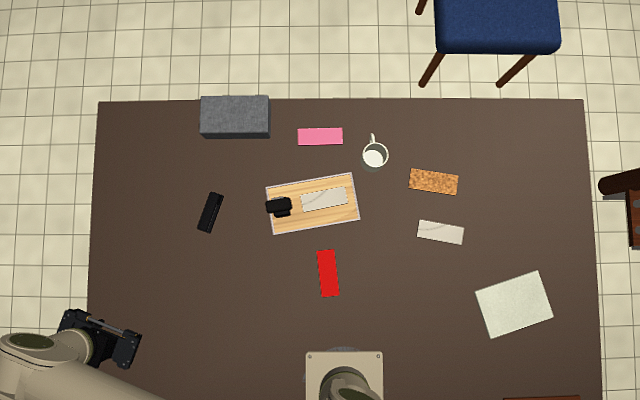

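View pics/scene0.png

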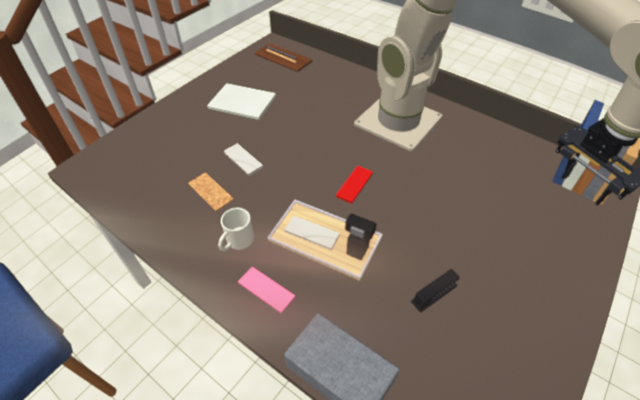

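The top view shows the tray with the true slab at (325,198) and the handle at (279,206). The cork is at (434,181) and the white slab at (441,232). The pink (320,137) and red (328,273) pieces are decoys. The scene view shows the grey button on the handgrip face towards +x, as expected.

```bash
cat >> h.py <<'E'
def rect(c,im,seed,z,hw,th=18):
    """flood-fill from seed px in a window, map outline to plane z, fit minAreaRect -> centre, size, yaw of long axis"""
    m=np.zeros((im.shape[0]+2,im.shape[1]+2),np.uint8)
    b=cv2.GaussianBlur(im,(3,3),0).copy()
    cv2.floodFill(b,m,tuple(int(v) for v in seed),(0,0,0),(th,)*3,(th,)*3,4|cv2.FLOODFILL_MASK_ONLY|cv2.FLOODFILL_FIXED_RANGE|(255<<8))
    return fit(c,m[1:-1,1:-1],z)
def fit(c,m,z):
    m=cv2.morphologyEx(m,cv2.MORPH_CLOSE,np.ones((5,5),np.uint8))
    cs=max(cv2.findContours(m,cv2.RETR_EXTERNAL,cv2.CHAIN_APPROX_NONE)[0],key=cv2.contourArea)
    P=np.array([px2w(c,p[0],z)[:2] for p in cs])
    (cx,cy),s,_=q=cv2.minAreaRect((P*1000).astype(np.float32)); B=cv2.boxPoints(q)
    e=[B[1]-B[0],B[2]-B[1]]; l=max(e,key=np.linalg.norm); a=np.arctan2(l[1],l[0])%np.pi
    return np.round([cx/1000,cy/1000],4),np.round(sorted(s)),round(a,3)
def togo(P,yaw=None):
    """tool-frame shift to bring TCP to P; turn about tool z so that tool y has heading yaw (mod pi)"""
    s=r.read_state(); M=R.from_quat(s["eef_rot"]).as_matrix()
    y=np.arctan2(M[1,1],M[0,1]); print("t",s["time"],"tcp",np.round(s["ee_pos"],4),"yhead",round(y,3),"tilt",np.round(M[:2,2],3))
    d=M.T@(np.array(P)-s["ee_pos"]); print("shift",np.round(d,4))
    if yaw is not None:
        a=(yaw-y+np.pi/2)%np.pi-np.pi/2; print("turn az",round(-a,3))
E
python3 - <<'E'
from h import *
im=cv2.imread("pics/top0.png")[:,:,::-1].copy(); c=cam("top")
print("slab_top",rect(c,im,(441,229),.012,0,35))
print("slab_low",rect(c,im,(315,203),.022,0,20))
hsv=cv2.cvtColor(im,cv2.COLOR_RGB2HSV); m=cv2.inRange(hsv,(5,90,90),(25,255,255)); w=np.zeros_like(m); w[160:205,395:475]=m[160:205,395:475]
print("sheet",fit(c,w,.006))
togo((.63,-.285,.22),0)
E
```

```text
slab_top (array([ 0.4742, -0.3011]), array([ 51., 136.]), np.float32(1.381))
slab_low (array([0.578, 0.056]), array([ 50., 136.]), np.float32(1.764))
sheet (array([ 0.6317, -0.2872]), array([ 65., 152.]), np.float32(1.408))
t 0.9 tcp [0.2165 0.5863 0.1933] yhead 1.217 tilt [0. 0.]
shift [-0.6897 -0.6742 -0.0268]
turn az 1.217
```

drive_tool --moves '[[[0,0,-0.006,0,0,0.138,1],[0,0,-0.006,0,0,0.138,1],[0,0,-0.006,0,0,0.138,1],[0,0,-0.006,0,0,0.138,1],[0,0,-0.006,0,0,0.138,1],[0,0,0,0,0,0.138,1],[0,0,0,0,0,0.138,1],[0,0,0,0,0,0.138,1],[0,0,0,0,0,0.138,1],[0,0,0,0,0,0.138,1]]]'

```text
time: 1.9
ee_pos: [0.2165, 0.5863, 0.2233]
eef_rot: [0.764, 0.645, 0.0, -0.0]
ft_force: [-0.1, 0.2, -0.4]
width: 0.0867
grip_force: 0.0
```

drive_tool --moves '[[[-0.0396,0.0276,0,0,0,0,1],[-0.0396,0.0276,0,0,0,0,1],[-0.0396,0.0276,0,0,0,0,1],[-0.0396,0.0276,0,0,0,0,1],[-0.0396,0.0276,0,0,0,0,1],[-0.0396,0.0276,0,0,0,0,1],[-0.0396,0.0276,0,0,0,0,1],[-0.0396,0.0276,0,0,0,0,1],[-0.0396,0.0276,0,0,0,0,1],[-0.0396,0.0276,0,0,0,0,1]]]'

```text
time: 2.9
ee_pos: [0.4251, 0.1489, 0.2236]
eef_rot: [0.762, 0.647, 0.001, -0.0]
ft_force: [0.8, 0.6, 0.3]
width: 0.087
grip_force: 0.0
```

drive_tool --moves '[[[-0.0396,0.0276,0,0,0,0,1],[-0.0396,0.0276,0,0,0,0,1],[-0.0396,0.0276,0,0,0,0,1],[-0.0396,0.0276,0,0,0,0,1],[-0.0396,0.0276,0,0,0,0,1],[-0.0396,0.0276,0,0,0,0,1],[-0.0396,0.0276,0,0,0,0,1],[-0.0396,0.0276,0,0,0,0,1],[-0.0396,0.0276,0,0,0,0,1],[-0.0396,0.0276,0,0,0,0,1]]]'

```text
time: 3.9
ee_pos: [0.6336, -0.2861, 0.2227]
eef_rot: [0.762, 0.648, 0.0, -0.0]
ft_force: [0.4, 0.7, 1.6]
width: 0.0869
grip_force: 0.0
```

drive_tool --moves '[[[0,0,0,0,0,0,1],[0,0,0,0,0,0,1]]]'

```text
time: 4.1
ee_pos: [0.6321, -0.2865, 0.2222]
eef_rot: [0.763, 0.646, -0.001, -0.0]
ft_force: [0.2, 0.6, 0.3]
width: 0.087
grip_force: 0.0
```

Run:
```python
from h import *
togo((.6317,-.2872,.003),-.163)
print(np.round(r.camera_info("wrist")["T_tool_cam"],3))
c=cam("wrist"); im=r.camera("wrist"); save(im,"w1.png")
hsv=cv2.cvtColor(im,cv2.COLOR_RGB2HSV); m=cv2.inRange(hsv,(5,90,90),(25,255,255))
print(fit(c,m,.006)); print(np.round(r.read_state()["joint_positions"],2))
for d in r.place_of("wrist","sheet_center")[:2]: print(d,px2w(c,d["at"],.003))
```

```text
t 4.1 tcp [ 0.6321 -0.2865  0.2222] yhead -0.166 tilt [-0.002 -0.001]
shift [-0.0005  0.      0.2192]
turn az -0.003
[[ 0.    -0.964 -0.267  0.072]
 [ 1.     0.001 -0.001  0.   ]
 [ 0.001 -0.267  0.964 -0.192]
 [ 0.     0.     0.     1.   ]]
(array([ 0.6294, -0.2856]), array([ 65., 150.]), np.float32(1.408))
[-0.16  0.58  0.84  1.24 -0.42  1.49  0.46]
{'at': [321.2, 161.7], 'conf': 0.63} [ 0.6302337  -0.28155787  0.003     ]
```

View pics/w1.png

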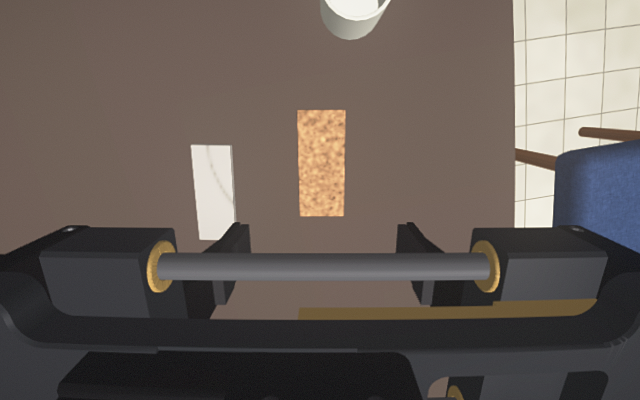

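The cork spans px (297–345, 110–216) and fits 65×150 mm, centred at (0.629, -0.286). The white slab is at (214,192). I'll descend onto the cork.

drive_tool --moves '[[[0.0005,-0.003,0.04,0,0,0,1],[0,0,0.045,0,0,0,1],[0,0,0.045,0,0,0,1],[0,0,0.04,0,0,0,1],[0,0,0.025,0,0,0,1],[0,0,0.015,0,0,0,1],[0,0,0.006,0,0,0,1],[0,0,0.002,0,0,0,1],[0,0,0,0,0,0,1]]]' --squeeze 10

```text
time: 5.1
ee_pos: [0.6307, -0.2838, 0.0066]
eef_rot: [0.762, 0.647, 0.001, 0.001]
ft_force: [-0.5, 0.3, 0.1]
width: 0.0871
grip_force: 0.0
```

drive_tool --moves '[[[0,0,0,0,0,0,0.6],[0,0,0,0,0,0,0.6],[0,0,0,0,0,0,0.6],[0,0,0,0,0,0,0.6],[0,0,0,0,0,0,0.6]]]' --squeeze 10

```text
time: 5.6
ee_pos: [0.6298, -0.2838, 0.0053]
eef_rot: [0.762, 0.647, 0.0, 0.0]
ft_force: [0.6, 0.6, -0.3]
width: 0.0565
grip_force: 0.0
```

drive_tool --moves '[[[0,0,-0.01,0,0,0,1],[0,0,0,0,0,0,1],[0,0,0,0,0,0,1],[0,0,0,0,0,0,1],[0,0,0,0,0,0,1]]]'

```text
time: 6.1
ee_pos: [0.6297, -0.2837, 0.015]
eef_rot: [0.762, 0.647, -0.0, -0.0]
ft_force: [-0.2, 0.4, 0.2]
width: 0.0846
grip_force: 0.0
```

Run:
```python
from h import *
togo((.6294,-.2856,.0025),-.163); print(r.read_state()["width"])
c=cam("wrist"); im=r.camera("wrist"); save(im,"w2.png")
```

```text
t 6.1 tcp [ 0.6297 -0.2837  0.015 ] yhead -0.163 tilt [-0.  0.]
shift [-0.0019  0.      0.0125]
turn az 0.0
0.08457943018700953
```

View pics/w2.png

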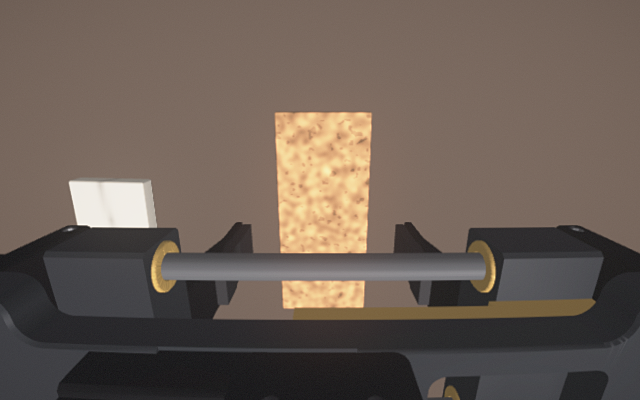

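The cork is intact and centred between the fingers (column 323). The tips had closed just above it, so I need to go about 4 mm lower.

drive_tool --moves '[[[-0.001,0,0.009,0,0,0,1],[0,0,0.0045,0,0,0,1],[0,0,0,0,0,0,1],[0,0,0,0,0,0,1]]]' --squeeze 10

```text
time: 6.55
ee_pos: [0.6295, -0.2847, 0.0014]
eef_rot: [0.762, 0.647, -0.0, -0.0]
ft_force: [0.5, -0.2, -0.2]
width: 0.0866
grip_force: 0.0
```

drive_tool --moves '[[[0,0,0,0,0,0,0.55],[0,0,0,0,0,0,0.55],[0,0,0,0,0,0,0.55],[0,0,0,0,0,0,0.55],[0,0,0,0,0,0,0.55]]]' --squeeze 10

```text
time: 7.05
ee_pos: [0.6297, -0.2847, 0.0018]
eef_rot: [0.762, 0.647, 0.0, -0.0]
ft_force: [-0.2, 0.6, 1.0]
width: 0.055
grip_force: 0.0
```

drive_tool --moves '[[[0,0,-0.006,0,0,0,0.86],[0,0,0,0,0,0,0.86],[0,0,0,0,0,0,0.86],[0,0,0,0,0,0,0.86],[0,0,0,0,0,0,0.86]]]'

```text
time: 7.55
ee_pos: [0.6296, -0.2847, 0.0076]
eef_rot: [0.762, 0.647, -0.0, -0.0]
ft_force: [0.1, -0.4, -0.4]
width: 0.0744
grip_force: 0.0
```

drive_tool --moves '[[[0,0,0.006,0,0,0,0.86],[0,0,0.001,0,0,0,0.86],[0,0,0.001,0,0,0,0.86],[0,0,0.001,0,0,0,0.86],[0,0,0,0,0,0,0.86]]]'

```text
time: 8.05
ee_pos: [0.6296, -0.2847, -0.0014]
eef_rot: [0.762, 0.647, -0.0, -0.0]
ft_force: [-0.5, -0.0, -0.4]
width: 0.0753
grip_force: 0.0
```

drive_tool --moves '[[[0,0,0.001,0,0,0,0.86],[0,0,0.001,0,0,0,0.86],[0,0,0,0,0,0,0.86]]]'

```text
time: 8.35
ee_pos: [0.6296, -0.2847, -0.0035]
eef_rot: [0.762, 0.647, -0.0, -0.0]
ft_force: [0.1, -0.7, -0.6]
width: 0.0749
grip_force: 0.0
```

With the jaws open, the tips sit behind the TCP because the fingers swing in an arc. I'll keep descending and watch the force.

drive_tool --moves '[[[0,0,0.001,0,0,0,0.86],[0,0,0.001,0,0,0,0.86],[0,0,0,0,0,0,0.86]]]'

```text
time: 8.65
ee_pos: [0.6295, -0.2847, -0.0055]
eef_rot: [0.762, 0.647, -0.0, -0.0]
ft_force: [-0.4, -0.2, -0.5]
width: 0.0751
grip_force: 0.0
```

drive_tool --moves '[[[0,0,0.001,0,0,0,0.86],[0,0,0.001,0,0,0,0.86],[0,0,0,0,0,0,0.86]]]'

```text
time: 8.95
ee_pos: [0.6295, -0.2847, -0.0075]
eef_rot: [0.762, 0.647, -0.0, -0.0]
ft_force: [0.3, -0.6, 0.2]
width: 0.0748
grip_force: 0.0
```

drive_tool --moves '[[[0,0,0.001,0,0,0,0.86],[0,0,0.001,0,0,0,0.86],[0,0,0,0,0,0,0.86]]]'

```text
time: 9.25
ee_pos: [0.6296, -0.2847, -0.0095]
eef_rot: [0.762, 0.647, -0.0, -0.0]
ft_force: [-0.2, 0.6, -0.3]
width: 0.0745
grip_force: 0.0
```

drive_tool --moves '[[[0,0,-0.0015,0,0,0,0.8],[0,0,0,0,0,0,0.7],[0,0,0,0,0,0,0.6],[0,0,0,0,0,0,0.55],[0,0,0,0,0,0,0.55]]]' --squeeze 10

```text
time: 9.75
ee_pos: [0.6296, -0.2847, -0.0078]
eef_rot: [0.762, 0.647, 0.0, -0.0]
ft_force: [0.1, 0.0, 0.1]
width: 0.0499
grip_force: 0.0
```

Run:
```python
from h import *
s=r.read_state(); print(s["width"],s["grip_force"],s["ee_pos"])
im=r.camera("scene"); c=cam("scene"); print(w2px(c,s["ee_pos"]))
a=cv2.resize(im[110:240,140:280],None,fx=4,fy=4,interpolation=cv2.INTER_CUBIC)
save(a,"s3.png")
```

```text
0.049876833777992735 0.0 [ 0.62963608 -0.28474476 -0.00779075]
[210.78931138 193.35937436]
```

View pics/s3.png

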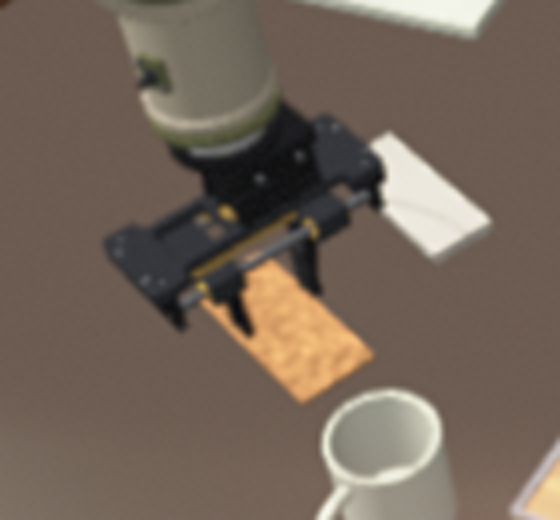

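Run:
```python
from h import *
s=r.read_state(); c=cam("scene"); y=R.from_quat(s["eef_rot"]).as_matrix()[:,1]
for z in (-.008,0,.01,.02,.03):
    p=np.array(s["ee_pos"]); p[2]=z
    print(z,[np.round((w2px(c,p+k*y)-[140,110])*4) for k in(-.04,-.025,.025,.04)])
```

```text
-0.008 [array([326., 306.]), array([310., 316.]), array([256., 351.]), array([239., 362.])]
0 [array([325., 299.]), array([308., 309.]), array([253., 344.]), array([237., 355.])]
0.01 [array([322., 290.]), array([306., 301.]), array([250., 335.]), array([233., 346.])]
0.02 [array([320., 281.]), array([303., 292.]), array([247., 326.]), array([230., 337.])]
0.03 [array([317., 272.]), array([301., 282.]), array([244., 317.]), array([227., 328.])]
```

The tips show at crop (247,333) and (318,295), still about 1 cm above the desk. I'll reopen and go lower by feel.

drive_tool --moves '[[[0,0,-0.004,0,0,0,0.9],[0,0,0,0,0,0,0.9],[0,0,0,0,0,0,0.9],[0,0,0.006,0,0,0,0.9],[0,0,0.002,0,0,0,0.9],[0,0,0.001,0,0,0,0.9],[0,0,0,0,0,0,0.9]]]'

```text
time: 10.5
ee_pos: [0.6294, -0.2847, -0.0132]
eef_rot: [0.762, 0.647, -0.0, -0.0]
ft_force: [0.2, 0.3, 0.7]
width: 0.0783
grip_force: 0.0
```

drive_tool --moves '[[[0,0,0.001,0,0,0,0.9],[0,0,0.001,0,0,0,0.9],[0,0,0,0,0,0,0.9]]]'

```text
time: 10.8
ee_pos: [0.6296, -0.2847, -0.0149]
eef_rot: [0.762, 0.647, -0.0, -0.0]
ft_force: [0.6, -0.2, -0.1]
width: 0.0784
grip_force: 0.0
```

drive_tool --moves '[[[0,0,0.001,0,0,0,0.9],[0,0,0.001,0,0,0,0.9],[0,0,0,0,0,0,0.9]]]'

```text
time: 11.1
ee_pos: [0.6296, -0.2847, -0.017]
eef_rot: [0.762, 0.647, 0.0, -0.0]
ft_force: [-0.9, -0.3, 0.4]
width: 0.0779
grip_force: 0.0
```

drive_tool --moves '[[[0,0,0.001,0,0,0,0.9],[0,0,0.001,0,0,0,0.9],[0,0,0,0,0,0,0.9]]]'

```text
time: 11.4
ee_pos: [0.6295, -0.2847, -0.019]
eef_rot: [0.762, 0.647, -0.0, -0.0]
ft_force: [0.1, -0.6, -0.5]
width: 0.0783
grip_force: 0.0
```

drive_tool --moves '[[[0,0,0.001,0,0,0,0.9],[0,0,0.001,0,0,0,0.9],[0,0,0,0,0,0,0.9]]]'

```text
time: 11.7
ee_pos: [0.6296, -0.2847, -0.021]
eef_rot: [0.762, 0.647, -0.0, -0.0]
ft_force: [-0.7, 0.1, 0.7]
width: 0.0781
grip_force: 0.0
```

drive_tool --moves '[[[0,0,0.001,0,0,0,0.9],[0,0,0.001,0,0,0,0.9],[0,0,0,0,0,0,0.9]]]'

```text
time: 12.0
ee_pos: [0.6295, -0.2847, -0.023]
eef_rot: [0.762, 0.647, -0.0, -0.0]
ft_force: [0.2, -0.3, 0.1]
width: 0.0779
grip_force: 0.0
```

drive_tool --moves '[[[0,0,0,0,0,0,0.8],[0,0,0,0,0,0,0.7],[0,0,0,0,0,0,0.6],[0,0,0,0,0,0,0.6],[0,0,0,0,0,0,0.6]]]' --squeeze 10

```text
time: 12.5
ee_pos: [0.6298, -0.2848, -0.0227]
eef_rot: [0.762, 0.647, 0.0, 0.0]
ft_force: [-0.1, 0.3, 1.4]
width: 0.0538
grip_force: 0.4
```

Run:
```python
from h import *
s=r.read_state(); print(s["width"],s["grip_force"],s["ee_pos"],s["ft_force"])
im=r.camera("scene")
a=cv2.resize(im[110:240,140:280],None,fx=4,fy=4,interpolation=cv2.INTER_CUBIC)
save(a,"s4.png")
```

```text
0.05377760667640954 0.42124538216739893 [ 0.62982223 -0.28478996 -0.02265171] [-0.07984596  0.31849268  1.40262875]
```

View pics/s4.png

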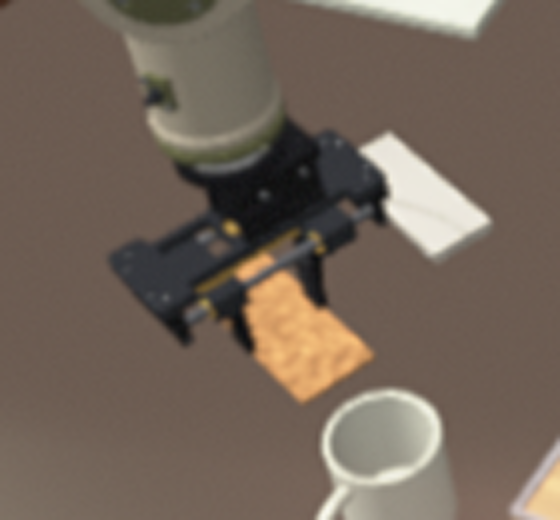

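The tips are now brushing the cork's top: grip 0.4 N, fz 1.4 N, fingers on the cork at crop (245,345) and (318,300). I need about 4–5 mm more.

drive_tool --moves '[[[0,0,-0.006,0,0,0,0.9],[0,0,0,0,0,0,0.9],[0,0,0,0,0,0,0.9],[0,0,0,0,0,0,0.9],[0,0,0.006,0,0,0,0.9],[0,0,0.002,0,0,0,0.9],[0,0,0.002,0,0,0,0.9],[0,0,0,0,0,0,0.9]]]'

```text
time: 13.35
ee_pos: [0.6294, -0.2846, -0.0273]
eef_rot: [0.762, 0.647, -0.0, -0.0]
ft_force: [0.4, 0.8, -1.3]
width: 0.0779
grip_force: 0.0
```

drive_tool --moves '[[[0,0,0,0,0,0,0.8],[0,0,0,0,0,0,0.7],[0,0,0,0,0,0,0.6],[0,0,0,0,0,0,0.6],[0,0,0,0,0,0,0.6]]]' --squeeze 10

```text
time: 13.85
ee_pos: [0.6297, -0.2848, -0.0267]
eef_rot: [0.762, 0.647, 0.0, 0.0]
ft_force: [0.3, -0.9, 0.1]
width: 0.0635
grip_force: 10.0
```

Gripped (63.5 mm, 10 N). I'll lift straight up and check the carrier's pose from the tray outline.

drive_tool --moves '[[[0,0,-0.01,0,0,0,0.6],[0,0,-0.02,0,0,0,0.6],[0,0,-0.03,0,0,0,0.6],[0,0,-0.035,0,0,0,0.6],[0,0,-0.035,0,0,0,0.6],[0,0,-0.02,0,0,0,0.6],[0,0,0,0,0,0,0.6]]]'

```text
time: 14.55
ee_pos: [0.6311, -0.2859, 0.1276]
eef_rot: [0.762, 0.647, 0.001, 0.002]
ft_force: [-0.7, 0.5, -0.8]
width: 0.0639
grip_force: 10.0
```

Run:
```python
from h import *
im=cv2.imread("pics/top0.png")[:,:,::-1].copy(); c=cam("top")
d=(np.abs(im.astype(int)-np.median(im[240:300,360:410].reshape(-1,3),axis=0)).sum(2)>60).astype(np.uint8)*255
w=np.zeros_like(d); w[165:242,258:368]=d[165:242,258:368]
cen,s,a=fit(c,w,.016); print(cen,s,a); a=float(a)
print("origin",cen-.04*np.array([np.cos(a),np.sin(a)]))
# scene slab
im2=cv2.imread("pics/scene0.png")[:,:,::-1].copy(); c2=cam("scene")
print(rect(c2,im2,(312,231),.022,0,25))
togo((.577,.056,.12),a-np.pi/2); s=r.read_state(); print(s["width"],s["grip_force"])
```

```text
[0.5635 0.0943] [153. 281.] 1.741
origin [0.57027533 0.05487799]
(array([0.5748, 0.057 ]), array([ 52., 136.]), np.float32(1.765))
t 14.55 tcp [ 0.6311 -0.2859  0.1276] yhead -0.163 tilt [ 0.005 -0.002]
shift [ 0.3286 -0.109   0.0067]
turn az -0.333
0.06387767280093182 9.999990463256836
```

drive_tool --moves '[[[0,0,0,0,0,-0.088,0.6],[0,0,0,0,0,-0.088,0.6],[0,0,0,0,0,-0.088,0.6],[0,0,0,0,0,-0.089,0.6],[0.025,0.001,0,0,0,0,0.6],[0.035,0.001,0,0,0,0,0.6],[0.04,0.0015,0,0,0,0,0.6],[0.04,0.0015,0,0,0,0,0.6],[0.04,0.0015,0,0,0,0,0.6],[0.04,0.0015,0,0,0,0,0.6]]]'

```text
time: 15.55
ee_pos: [0.595, -0.0655, 0.1227]
eef_rot: [0.637, 0.771, -0.0, -0.0]
ft_force: [0.2, -0.5, -0.5]
width: 0.0636
grip_force: 10.0
```

drive_tool --moves '[[[0.04,0.0015,0,0,0,0,0.6],[0.035,0.001,0,0,0,0,0.6],[0.03,0.001,0,0,0,0,0.6],[0.02,0,0,0,0,0,0.6],[0,0,0,0,0,0,0.6],[0,0,0,0,0,0,0.6]]]'

```text
time: 16.15
ee_pos: [0.5755, 0.056, 0.1229]
eef_rot: [0.637, 0.771, -0.0, -0.0]
ft_force: [-0.8, -0.2, -0.6]
width: 0.0633
grip_force: 10.0
```

Run:
```python
from h import *
togo((.5765,.0565,-.004),.19); s=r.read_state(); print(s["width"],s["grip_force"])
c=cam("wrist"); im=r.camera("wrist"); save(im,"w5.png")
```

```text
t 16.15 tcp [0.5755 0.056  0.1229] yhead 0.191 tilt [-0.001 -0.   ]
shift [0.0004 0.0012 0.1269]
turn az 0.001
0.06331510976957037 9.999715983867645
```

View pics/w5.png

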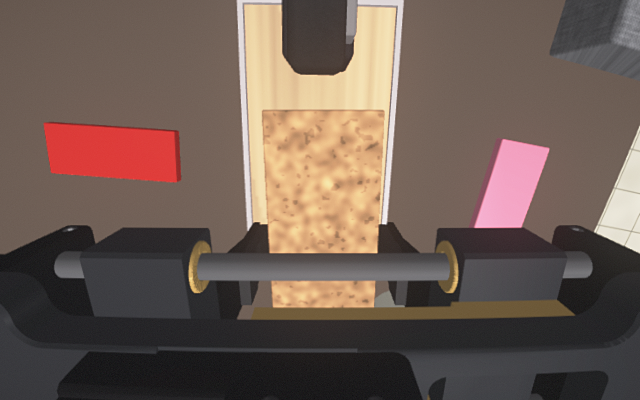

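The cork is held level and square to the tray edges (columns 240–402). The handle is at (318,35) with the grey button on its right. I'll check what the white bit at (385,298) is.

Run:
```python
from h import *
c=cam("wrist"); a=.19; X=np.array([np.cos(a),np.sin(a),0]);Y=np.array([-np.sin(a),np.cos(a),0])
o=np.array([.5765,.0565,0])
for n,x,y,z in(("slab+x mid",.027,0,.022),("slab+x far-",.027,-.07,.022),("slab -x-",-.027,-.07,.022),("tray+x",.075,0,.016),("tray-x",-.075,0,.016),("tray+x far",.075,.17,.016),("tray-x far",-.075,.17,.016)):
    print(n,np.round(w2px(c,o+x*X+y*Y+[0,0,z])))
print("mug top",np.round(w2px(c,(.70,-.105,.085))))
im=cv2.imread("pics/w5.png")[:,:,::-1]
for row in(100,180): print(row,[k for k in range(150,480) if abs(im[row,k].astype(int)-im[row,k-2].astype(int)).sum()>90])
print("tray at rows", [np.round(px2w(c,(u,v),.016),4) for u,v in((243,100),(397,100),(246,180),(391,180))])
```

```text
slab+x mid [351. 184.]
slab+x far- [349. 247.]
slab -x- [299. 247.]
tray+x [396. 183.]
tray-x [252. 183.]
tray+x far [407.  -0.]
tray-x far [241.  -0.]
mug top [415. 377.]
100 [241, 242, 246, 247, 248, 249, 390, 391, 392, 396, 397, 398]
180 [177, 181, 244, 245, 246, 250, 252, 265, 266, 381, 382, 384, 386, 390, 391, 392]
tray at rows [array([0.4838, 0.1225, 0.016 ]), array([0.6303, 0.1506, 0.016 ]), array([0.4966, 0.0441, 0.016 ]), array([0.644 , 0.0724, 0.016 ])]
```

drive_tool --moves '[[[0,-0.001,0.025,0,0,0.01,0.6],[0,0,0.035,0,0,0,0.6],[0,0,0.03,0,0,0,0.6],[0,0,0.018,0,0,0,0.6],[0,0,0.01,0,0,0,0.6],[0,0,0.004,0,0,0,0.6],[0,0,0.001,0,0,0,0.6],[0,0,0.001,0,0,0,0.6],[0,0,0,0,0,0,0.6],[0,0,0,0,0,0,0.6]]]'

```text
time: 17.2
ee_pos: [0.5752, 0.0562, -0.0002]
eef_rot: [0.641, 0.768, 0.0, 0.0]
ft_force: [0.1, 0.8, -0.3]
width: 0.0633
grip_force: 10.0
```

drive_tool --moves '[[[0,0,0.001,0,0,0,0.6],[0,0,0.001,0,0,0,0.6],[0,0,0,0,0,0,0.6]]]'

```text
time: 17.5
ee_pos: [0.5747, 0.0561, -0.0029]
eef_rot: [0.641, 0.768, -0.0, -0.0]
ft_force: [-0.9, 0.1, -0.5]
width: 0.0636
grip_force: 10.0
```

drive_tool --moves '[[[0,0,0.001,0,0,0,0.6],[0,0,0.001,0,0,0,0.6],[0,0,0,0,0,0,0.6]]]'

```text
time: 17.8
ee_pos: [0.5748, 0.056, -0.0047]
eef_rot: [0.641, 0.768, 0.0, -0.0]
ft_force: [-1.0, 1.1, 1.6]
width: 0.0636
grip_force: 10.0
```

drive_tool --moves '[[[0,0,0,0,0,0,0.8],[0,0,0,0,0,0,0.85],[0,0,0,0,0,0,0.85],[0,0,0,0,0,0,0.85],[0,0,-0.01,0,0,0,0.85],[0,0,-0.02,0,0,0,1],[0,0,-0.04,0,0,0,1],[0,0,-0.045,0,0,0,1],[0,0,-0.045,0,0,0,1],[0,0,-0.045,0,0,0,1]]]'

```text
time: 18.8
ee_pos: [0.5745, 0.0556, 0.2029]
eef_rot: [0.641, 0.768, 0.0, 0.0]
ft_force: [0.6, 0.6, 0.3]
width: 0.0868
grip_force: 0.0
```

Run:
```python
from h import *
togo((.4742,-.3011,.22),1.381-1.571)
c=cam("wrist"); im=r.camera("wrist"); save(im,"w6.png")
hsv=cv2.cvtColor(im,cv2.COLOR_RGB2HSV)
print(r.find_in("wrist","sheet")[:2],[(d,px2w(c,d["at"],.025)) for d in r.place_of("wrist","sheet_center")[:2]])
```

```text
t 18.8 tcp [0.5745 0.0556 0.2029] yhead 0.179 tilt [0.001 0.   ]
shift [-0.3331 -0.1623 -0.0173]
turn az 0.369
[{'bbox': [296.5, 110.2, 350.0, 228.7], 'conf': 0.96}, {'bbox': [299.2, 1.2, 347.8, 86.8], 'conf': 0.26}] [({'at': [325.3, 174.1], 'conf': 0.98}, array([0.57832207, 0.05197994, 0.025     ])), ({'at': [321.6, 42.7], 'conf': 0.34}, array([0.54639011, 0.20230852, 0.025     ]))]
```

View pics/w6.png

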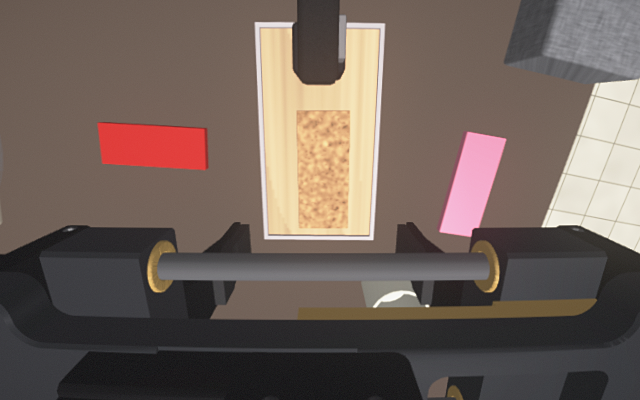

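The cork lies flat and square at px (297–350, 110–229), fully covering the lower slab. Next is the other slab.

drive_tool --moves '[[[0,0,-0.005,0,0,0.092,1],[0,0,-0.005,0,0,0.092,1],[0,0,-0.005,0,0,0.092,1],[0,0,0,0,0,0.093,1],[-0.035,-0.003,0,0,0,0,1],[-0.042,-0.004,0,0,0,0,1],[-0.042,-0.004,0,0,0,0,1],[-0.042,-0.004,0,0,0,0,1],[-0.042,-0.004,0,0,0,0,1],[-0.042,-0.004,0,0,0,0,1]]]'

```text
time: 19.95
ee_pos: [0.5049, -0.1816, 0.2146]
eef_rot: [0.771, 0.637, -0.0, -0.001]
ft_force: [-0.7, -0.5, -0.1]
width: 0.087
grip_force: 0.0
```

drive_tool --moves '[[[-0.042,-0.004,0,0,0,0,1],[-0.042,-0.004,0,0,0,0,1],[-0.04,0,0,0,0,0,1],[0,0,0,0,0,0,1],[0,0,0,0,0,0,1]]]'

```text
time: 20.45
ee_pos: [0.474, -0.3013, 0.2145]
eef_rot: [0.772, 0.636, -0.001, -0.001]
ft_force: [1.0, 1.3, 0.4]
width: 0.0871
grip_force: 0.0
```

Run:
```python
from h import *
# cork from last wrist picture: use release pose TCP for camera
c=cam("wrist"); im=r.camera("wrist"); save(im,"w7.png")
d=r.place_of("wrist","slab_top_center")[:2]; print([(q,px2w(c,q["at"],.006)) for q in d])
f=rect(c,im,d[0]["at"],.012,0,45); print(f)
togo((*f[0],.0),float(f[2])-np.pi/2)
```

```text
[({'at': [323.5, 168.6], 'conf': 0.69}, array([ 0.47399003, -0.30437424,  0.006     ]))]
(array([ 0.4725, -0.3003]), array([ 54., 138.]), np.float32(1.381))
t 20.55 tcp [ 0.4753 -0.2993  0.2146] yhead -0.188 tilt [-0.001  0.001]
shift [-0.0017 -0.0023  0.2146]
turn az 0.002
```

drive_tool --moves '[[[-0.0015,-0.002,0.04,0,0,0,1],[0,0,0.045,0,0,0,1],[0,0,0.045,0,0,0,1],[0,0,0.045,0,0,0,1],[0,0,0.03,0,0,0,1],[0,0,0.02,0,0,0,1],[0,0,0.01,0,0,0,0.9],[0,0,0.0036,0,0,0,0.8],[0,0,0,0,0,0,0.7],[0,0,0,0,0,0,0.7]]]'

```text
time: 21.55
ee_pos: [0.4736, -0.3018, -0.0223]
eef_rot: [0.771, 0.637, 0.0, 0.001]
ft_force: [-0.0, 0.5, -0.2]
width: 0.0648
grip_force: 0.0
```

drive_tool --moves '[[[0,0,0,0,0,0,0.5],[0,0,0,0,0,0,0.45],[0,0,0,0,0,0,0.45],[0,0,0,0,0,0,0.45],[0,0,0,0,0,0,0.45]]]' --squeeze 25

```text
time: 22.05
ee_pos: [0.4731, -0.3018, -0.0227]
eef_rot: [0.771, 0.637, 0.0, 0.0]
ft_force: [-1.1, 2.1, 6.9]
width: 0.0535
grip_force: 25.0
```

drive_tool --moves '[[[0,0,-0.005,0,0,0,0.45],[0,0,-0.015,0,0,0,0.45],[0,0,-0.025,0,0,0,0.45],[0,0,-0.03,0,0,0,0.45],[0,0,-0.03,0,0,0,0.45],[0,0,-0.025,0,0,0,0.45],[0,0,-0.02,0,0,0,0.45],[0,0,0,0,0,0,0.45],[0,0,0,0,0,0,0.45]]]'

```text
time: 22.95
ee_pos: [0.4728, -0.3015, 0.1267]
eef_rot: [0.771, 0.637, 0.0, 0.0]
ft_force: [0.1, -0.0, -2.2]
width: 0.0537
grip_force: 25.0
```

Run:
```python
from h import *
togo((.575,.056,.127),.18)
s=r.read_state(); print(s["width"],s["grip_force"],s["ft_force"],s["torque"])
c=cam("wrist"); im=r.camera("wrist"); save(im,"w8.png")
```

```text
t 22.95 tcp [ 0.4728 -0.3015  0.1267] yhead -0.189 tilt [0.001 0.   ]
shift [ 3.703e-01  3.330e-02 -1.000e-04]
turn az -0.369
0.05366957224272101 24.999639093875885 [ 0.05039002 -0.00249774 -2.1604362 ] [-0.08483027  0.07418043 -0.04473499]
```

View pics/w8.png

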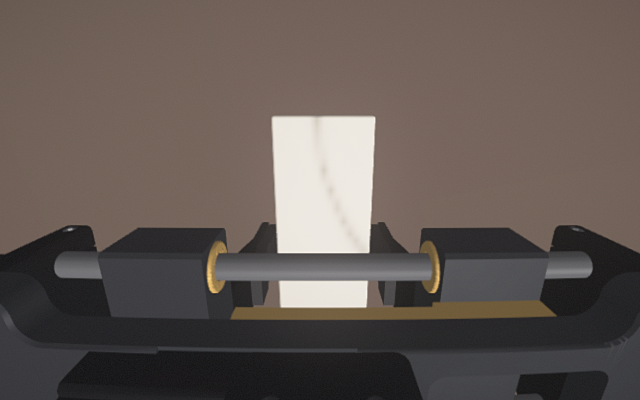

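The slab is held level and centred (columns 273–375). I'll carry it to the tray.

drive_tool --moves '[[[0,0,0,0,0,-0.092,0.45],[0,0,0,0,0,-0.092,0.45],[0,0,0,0,0,-0.092,0.45],[0,0,0,0,0,-0.093,0.45],[0.02,0.01,0,0,0,0,0.45],[0.03,0.015,0,0,0,0,0.45],[0.04,0.02,0,0,0,0,0.45],[0.04,0.02,0,0,0,0,0.45],[0.04,0.02,0,0,0,0,0.45],[0.04,0.02,0,0,0,0,0.45]]]'

```text
time: 24.0
ee_pos: [0.5379, -0.0744, 0.1255]
eef_rot: [0.641, 0.768, -0.001, -0.001]
ft_force: [1.3, -0.8, -2.4]
width: 0.0533
grip_force: 25.0
```

drive_tool --moves '[[[0.04,0.02,0,0,0,0,0.45],[0.035,0.0175,0,0,0,0,0.45],[0.0285,0.014,0,0,0,0,0.45],[0.02,0.008,0,0,0,0,0.45],[0,0,0,0,0,0,0.45],[0,0,0,0,0,0,0.45]]]'

```text
time: 24.6
ee_pos: [0.5741, 0.0556, 0.1254]
eef_rot: [0.64, 0.768, -0.001, -0.0]
ft_force: [-0.1, -1.3, -2.4]
width: 0.0533
grip_force: 25.0
```

Run:
```python
from h import *
togo((.575,.056,.006),.18)
s=r.read_state(); print(s["width"],s["grip_force"])
```

```text
t 24.6 tcp [0.5741 0.0556 0.1254] yhead 0.181 tilt [-0.002 -0.001]
shift [0.0004 0.0012 0.1194]
turn az 0.001
0.053335630083396424 24.999303817749023
```

drive_tool --moves '[[[0,0.0005,0.02,0,0,0,0.45],[0,0,0.03,0,0,0,0.45],[0,0,0.03,0,0,0,0.45],[0,0,0.02,0,0,0,0.45],[0,0,0.01,0,0,0,0.45],[0,0,0.005,0,0,0,0.45],[0,0,0.002,0,0,0,0.45],[0,0,0,0,0,0,0.45],[0,0,0,0,0,0,0.45]]]'

```text
time: 25.5
ee_pos: [0.576, 0.056, 0.0105]
eef_rot: [0.641, 0.768, 0.001, 0.0]
ft_force: [0.7, 1.6, -2.5]
width: 0.0536
grip_force: 25.0
```

drive_tool --moves '[[[0,0,0.001,0,0,0,0.45],[0,0,0.001,0,0,0,0.45],[0,0,0,0,0,0,0.45]]]'

```text
time: 25.8
ee_pos: [0.5754, 0.0561, 0.0076]
eef_rot: [0.641, 0.768, 0.0, -0.0]
ft_force: [-0.7, 0.6, -2.5]
width: 0.0532
grip_force: 25.0
```

drive_tool --moves '[[[0,0,0.001,0,0,0,0.45],[0,0,0.001,0,0,0,0.45],[0,0,0,0,0,0,0.45]]]'

```text
time: 26.1
ee_pos: [0.5753, 0.0559, 0.0054]
eef_rot: [0.641, 0.768, -0.0, -0.0]
ft_force: [-0.4, -0.4, -3.3]
width: 0.0536
grip_force: 25.0
```

drive_tool --moves '[[[0,0,0.001,0,0,0,0.45],[0,0,0.0005,0,0,0,0.45],[0,0,0,0,0,0,0.45]]]'

```text
time: 26.4
ee_pos: [0.5754, 0.056, 0.0052]
eef_rot: [0.641, 0.768, 0.0, -0.0]
ft_force: [-7.1, -1.0, 12.4]
width: 0.0535
grip_force: 25.0
```

Contact. I'll ease off a little and release, then rise for a look.

drive_tool --moves '[[[0,0,-0.001,0,0,0,0.45],[0,0,0,0,0,0,0.65],[0,0,0,0,0,0,0.85],[0,0,0,0,0,0,0.9],[0,0,0,0,0,0,0.9],[0,0,-0.01,0,0,0,0.9],[0,0,-0.03,0,0,0,0.9],[0,0,-0.045,0,0,0,1],[0,0,-0.05,0,0,0,1],[0,0,-0.05,0,0,0,1]]]'

```text
time: 27.4
ee_pos: [0.575, 0.0555, 0.1928]
eef_rot: [0.641, 0.768, 0.0, 0.0]
ft_force: [1.0, 0.3, 0.3]
width: 0.0862
grip_force: 0.0
```

drive_tool --moves '[[[0,0,-0.02,0,0,0,1],[0,0,0,0,0,0,1],[0,0,0,0,0,0,1]]]'

```text
time: 27.7
ee_pos: [0.5753, 0.056, 0.2103]
eef_rot: [0.641, 0.768, 0.0, -0.0]
ft_force: [0.0, 0.6, -0.9]
width: 0.0869
grip_force: 0.0
```

Run:
```python
from h import *
c=cam("wrist"); im=r.camera("wrist"); save(im,"w9.png")
for q,z in(("slab_top_center",.034),("sheet_center",.025),("grip_center",.117),("handgrip",.096),("release_face",.117)):
    for d in r.place_of("wrist",q)[:2]: print(q,round(d["conf"],2),np.round(d["at"]),px2w(c,d["at"],z).round(4))
print(rect(c,im,(323,170),.04,0,45)); togo((.555,.19,.25))
```

```text
slab_top_center 0.68 [323. 172.] [0.5755 0.0547 0.034 ]
grip_center 0.57 [316.  40.] [0.5452 0.1865 0.117 ]
handgrip 0.29 [341.  39.] [0.5672 0.1959 0.096 ]
release_face 0.6 [344.  40.] [0.5698 0.1913 0.117 ]
(array([0.5757, 0.0565]), array([ 54., 139.]), np.float32(1.752))
t 28.0 tcp [0.575  0.0558 0.2093] yhead 0.18 tilt [-0.001 -0.001]
shift [ 0.1356  0.0043 -0.0408]
```

View pics/w9.png

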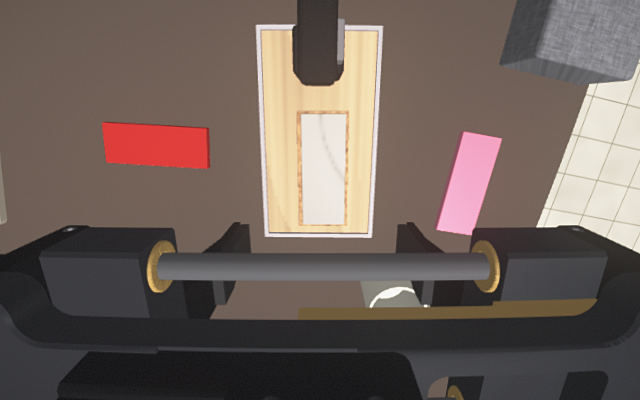

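The slab lies centred on the cork (slab columns 302–347, cork 297–349), square to the tray. The handgrip is at (318,45) with its button at (342,40). I'll move over the handle.

drive_tool --moves '[[[0.02,0,-0.03,0,0,0,1],[0.04,-0.002,-0.02,0,0,0,1],[0.04,-0.002,0,0,0,0,1],[0.034,-0.001,0,0,0,0,1],[0,0,0,0,0,0,1],[0,0,0,0,0,0,1]]]'

```text
time: 28.6
ee_pos: [0.5462, 0.1873, 0.2596]
eef_rot: [0.64, 0.768, -0.001, 0.0]
ft_force: [0.4, -1.0, 0.4]
width: 0.0872
grip_force: 0.0
```

Run:
```python
from h import *
togo((.546,.189,.07),.175)
c=cam("wrist"); im=r.camera("wrist"); save(im,"w10.png")
for q,z in(("grip_center",.117),("release_face",.117),("slab_top_center",.034)):
    for d in r.place_of("wrist",q)[:2]: print(q,round(d["conf"],2),np.round(d["at"]),px2w(c,d["at"],z).round(4))
for d in r.find_in("wrist","handgrip")[:2]+r.find_in("wrist","release_face")[:1]: print(d)
d=r.find_in("wrist","handgrip")[0]["bbox"]; v=(d[1]+d[3])/2
g=cv2.cvtColor(im,cv2.COLOR_RGB2GRAY)
for v in(140,155,170,185,200): print(v,g[v,270:370:3])
```

```text
t 28.6 tcp [0.5462 0.1873 0.2596] yhead 0.182 tilt [-0.001 -0.001]
shift [0.0018 0.0003 0.1896]
turn az 0.007
grip_center 0.73 [322. 176.] [0.5447 0.1876 0.117 ]
release_face 0.71 [345. 176.] [0.5705 0.1925 0.117 ]
slab_top_center 0.94 [325. 249.] [0.5733 0.0586 0.034 ]
{'bbox': [307.0, 145.8, 343.7, 211.7], 'conf': 0.83}
{'bbox': [309.8, 208.1, 345.8, 291.6], 'conf': 0.48}
{'bbox': [338.8, 161.1, 342.7, 194.5], 'conf': 0.57}
140 [104 232 206 221 222 214 217 215 203 214 223 220 197 199 212 214 216 214
 215 216 218 221 220 219 226 226 225 229 225 220 227 228 232 228]
155 [105 219 205 221 223 215 216 216 199 207 210 172  52  59  65  66  67  67
  67  69  69  65  66  58  56 226 224 228 223 216 228 226 232 225]
170 [106 197 207 220 223 219 217 217 201 208 213 130  66  58  65  69  68  71
  69  68  69  68  68 138 161 216 226 229 220 217 228 227 231 209]
185 [106 168 217 220 225 221 217 218 203 210 215 160  65  60  67  68  70  68
  67  70  71  70  68 145 165 226 226 229 219 220 228 228 229 187]
200 [107 126 228 220 223 223 217 219 208 211 215 213 211  65  66  69  71  70
  69  70  71  70  62 228 226 223 229 227 216 222 226 227 229 214]
```

Centred within about 2 mm. I'll shift -1.5 mm and descend around the handgrip.

drive_tool --moves '[[[0.001,-0.0015,0.03,0,0,-0.005,1],[0,0,0.04,0,0,0,1],[0,0,0.04,0,0,0,1],[0,0,0.03,0,0,0,1],[0,0,0.025,0,0,0,1],[0,0,0.015,0,0,0,1],[0,0,0.0095,0,0,0,1],[0,0,0,0,0,0,1],[0,0,0,0,0,0,1]]]'

```text
time: 29.85
ee_pos: [0.5455, 0.1877, 0.0716]
eef_rot: [0.639, 0.769, 0.001, 0.0]
ft_force: [0.7, -0.1, -0.4]
width: 0.0869
grip_force: 0.0
```

drive_tool --moves '[[[0,0,0,0,0,0,0.8],[0,0,0,0,0,0,0.6],[0,0,0,0,0,0,0.4],[0,0,0,0,0,0,0.25],[0,0,0,0,0,0,0.25],[0,0,0,0,0,0,0.25],[0,0,0,0,0,0,0.25],[0,0,0,0,0,0,0.25]]]' --squeeze 30

```text
time: 30.65
ee_pos: [0.5463, 0.188, 0.0711]
eef_rot: [0.639, 0.769, 0.001, 0.001]
ft_force: [4.4, 1.5, -2.7]
width: 0.0342
grip_force: 30.0
```

Width 34.2 mm at 30 N, so the button is squeezed in. I'll pull up.

drive_tool --moves '[[[0,0,0,0,0,0,0.25],[0,0,-0.003,0,0,0,0.25],[0,0,-0.006,0,0,0,0.25],[0,0,-0.01,0,0,0,0.25],[0,0,-0.01,0,0,0,0.25],[0,0,-0.01,0,0,0,0.25],[0,0,-0.01,0,0,0,0.25],[0,0,0,0,0,0,0.25]]]' --squeeze 35

```text
time: 31.45
ee_pos: [0.5461, 0.188, 0.1209]
eef_rot: [0.639, 0.769, 0.001, 0.001]
ft_force: [5.0, 2.0, -2.3]
width: 0.034
grip_force: 35.0
```

drive_tool --moves '[[[0,0,-0.01,0,0,0,0.25],[0,0,-0.01,0,0,0,0.25],[0,0,-0.01,0,0,0,0.25],[0,0,-0.01,0,0,0,0.25],[0,0,-0.01,0,0,0,0.25],[0,0,-0.01,0,0,0,0.25],[0,0,0,0,0,0,0.25],[0,0,0,0,0,0,0.25]]]'

```text
time: 32.25
ee_pos: [0.5459, 0.1879, 0.1797]
eef_rot: [0.639, 0.769, 0.001, 0.001]
ft_force: [7.5, 1.8, -2.9]
width: 0.0343
grip_force: 35.0
```

drive_tool --moves '[[[0,0,-0.008,0,0,0,0.25],[0,0,-0.006,0,0,0,0.25],[0,0,-0.004,0,0,0,0.25],[0,0,-0.002,0,0,0,0.25],[0,0,-0.001,0,0,0,0.25],[0,0,0,0,0,0,0.25],[0,0,0,0,0,0,0.25]]]'

```text
time: 32.95
ee_pos: [0.5459, 0.1879, 0.2004]
eef_rot: [0.639, 0.769, 0.001, 0.001]
ft_force: [7.8, 2.3, -2.9]
width: 0.0342
grip_force: 35.0
```

Run:
```python
from h import *
s=r.read_state(); print(s["ee_pos"],s["ft_force"],s["width"],s["time"])
for n in("scene","wrist"):
    c=cam(n); im=r.camera(n)
    z=.247
    for d in r.place_of(n,"grip_center")[:2]: print(n,round(d["conf"],2),d["at"],"exp",w2px(c,(.5455,.188,z)))
    if n=="wrist":
        for q,z in(("slab_top_center",.034),("sheet_center",.025)):
            for d in r.place_of(n,q)[:1]: print(q,d["conf"],px2w(c,d["at"],z))
```

```text
[0.5458671  0.1878673  0.20039132] [ 7.780972    2.31783995 -2.89217966] 0.034180444168643576 32.95
scene 0.64 [364.1, 191.2] exp [365.34321028 190.16040036]
wrist 0.73 [323.1, 254.8] exp [322.37229954 250.67217642]
```

Scene detection agrees with a rise of about 130 mm. I'll feel for the stop.

drive_tool --moves '[[[0,0,-0.001,0,0,0,0.25],[0,0,-0.001,0,0,0,0.25],[0,0,0,0,0,0,0.25],[0,0,0,0,0,0,0.25]]]'

```text
time: 33.65
ee_pos: [0.5456, 0.1878, 0.2012]
eef_rot: [0.639, 0.769, 0.0, 0.001]
ft_force: [10.6, 2.5, -13.2]
width: 0.0339
grip_force: 35.0
```

The stop is felt: 13 N at a rise of 130 mm. I'll hold briefly and hand in.

drive_tool --moves '[[[0,0,0,0,0,0,0.25],[0,0,0,0,0,0,0.25],[0,0,0,0,0,0,0.25],[0,0,0,0,0,0,0.25]]]'

```text
time: 34.05
ee_pos: [0.5457, 0.1878, 0.2011]
eef_rot: [0.639, 0.769, 0.0, 0.001]
ft_force: [11.4, 3.1, -12.0]
width: 0.034
grip_force: 35.0
```

```bash
python3 -c "
from bench import r
s=r.read_state(); print(s['ee_pos'],s['ft_force'],s['width'],s['grip_force']); print(r.close_job())"
```

```text
[0.54566438 0.1877986  0.20113552] [ 11.41435454   3.11214091 -12.04200803] 0.03400113548548119 35.01949990633875
the job is handed in; nothing more can be done
None
```

The job was handed in at about 34 s with the cork and upper slab set squarely on the tray slab, and the handle held at its second stop (130 mm rise, 35 N grip, button squeezed in); no verdict came back.

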